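Trip test of the carving bench's power box with the insulated stick

ROBOT

A 7-joint arm with a two-finger parallel gripper is mounted at the origin on the work surface. World frame = base frame: x ahead of the robot, y to its left, z up, the work surface at z = 0. Lengths are in mm, angles in rad, forces in N, time in s.
With the tool pointing down it reaches from about 350 to 900 mm from the base axis. Payload 8.1 kg.
Tool frame: the origin (TCP) lies midway between the tips of the shut fingers; the grasp point (between the pads) lies 19 mm behind it (bot.grasp_offset is the distance from the TCP to the grasp point, in mm); z points along the fingers, y is the line along which they close (so a half turn about z gives the same grasp; the last joint's range is limited). The gripper opens to 85 mm and grips with 20 to 120 N. Pads are 22 mm wide; open, the fingers measure 114 mm over their backs; the gripper's body (76 mm by 85 mm) begins 54 mm behind the grasp point. The pads swing forward as they close: fully open they stand 13 mm farther back than shut.
Start: joints at [-1.38, 0.434, 0.025, 1.573, -0.012, 1.134, -0.075], TCP at [181.022, 598.224, 231.323] pointing down, gripper open.
Joint ranges: [-2.62, 2.62], [-0.44, 2.09], [-1.27, 1.32], [0.08, 2.57], [-1.32, 4.46], [0.12, 2], [-2.74, 2.74]. Speed limits (rad/s): [2.22, 2.22, 3.01, 3.01, 3.14, 3.14, 3.14].

INTERFACE

Orientations are given as a unit quaternion [w, x, y, z].
In Python, from cell import bot, optics gives the robot as it stands.
- The arm moves only by the tool play_rows, never from a script. Its argument "motion" is text: rows parted by semicolons, each of 6 numbers parted by spaces: the shift along the tool's x, y, z in cm, then the turn, a rotation vector about the tool's x, y, z in degrees. A call has 1 to 12 rows; each row is the pose to reach, as a shift and turn from the pose commanded when the call began, along the tool's axes at that moment; what a row does not reach only later rows make up. A row lasts 1/8 s, in which the tool goes at most 62.5 mm and 10.7 degrees, less where a joint would pass 70% of its speed; a pose out of reach is approached as far as the arm can. A call with a gripper value outside its range is refused whole. "fingers" is the finger opening in cm, from 0 to 8.54, set as the call begins (left out, the last holds). The fingers move at their own pace and stop on an object; "grip_force" is the grip in N (left out, the last holds). Time passes only in rows, so rows that repeat a pose let the fingers close. It gives the time, the measured TCP pose, the force, the opening and the grip force at its end, in the units of the state.
- bot.get_obs(): the state, without advancing time (a new reading comes with each control period).
- optics.get_image(name): name is "scene" or "top" or "wrist"; returns a dict with "image" (384x512x3 uint8, red, green, blue), "vertical_fov" (degrees; the focal length in pixels is half the picture's height over the tangent of half this angle, whatever the lens; pixels are square), "cx", "cy" (the principal point, pixels), "pose" (4x4, takes a point from camera to world coordinates). Camera axes: x right, y down, z forward; pixel columns grow to the right and rows downward; lengths in mm; the calibration is good to about 2 mm. A picture is of the moment at which its call begins. There is no depth.
- bot.hand_in(): hands the job in; it is judged then, once.
The state is a dict: "time": time; "q": joint angles; "qvel": joint speeds; "joint_torque": joint torques, N m; "tcp_pos": TCP position; "tool_rot": TCP orientation; "wrist_force": force on the tool from outside, world axes, zero at the start; "wrist_torque": the same for the moment, N m; "gripper_width": opening from 0.0 (shut) to 1.0 (fully open); "finger_force": force on a finger pad.
Only numpy, scipy, OpenCV 4.12 (cv2) and the standard library are available. Lean on these libraries where they do the work, as an engineer would, in place of code of your own. Each camera call takes 0.05 s, during which the arm holds its last target. There are 200 camera calls.

TASK

Test the cut-out of the grey power box, touching the box only with the orange insulated stick: take the stick out of its stand and push the green test button at the bottom of the box's well with it, without forcing it, until the red lever drops. Lay the stick down flat on the green mat and let go, then take it again crosswise and, holding it level, use it to raise the lever from below all the way back up until it stays. Lay the stick flat on the mat again and leave the other tools where they are.

Things in the scene. Friction and masses are not known exactly. Their poses are not given: they have to be found in the camera images.
- power_box: fixed grey steel enclosure, 120 x 120 x 144 mm high (x, y, z), yaw varies; origin at the centre of its underside; the lever side is its -x face. Two thin steel feet stick out 15 mm at -x and +x, 6 mm high
- well_mouth (a point): centre of the mouth of the vertical square well in the box's top (36 x 36 mm, walls aligned with the box, yellow 4 mm raised rim), 148 mm above the bench, 20 mm behind (+x of) the box's centre. The well is 66 mm deep; the button in it starts 52 mm below the mouth
- button_top (a point): centre of the top face of the green test button (30 mm disc) inside the well; as released it is 96 mm above the bench. It moves straight down
- test_button (a joint): travel of the button, 0 released to 0.008 m fully down; spring 1.5 N rising to 5.5 N; it springs back. It trips the lever from about 0.005 to 0.006 m; push it down to its stop (more than 35 N on the box is forcing it). While it is held down the lever will not stay up
- lever_hinge (a point): point on the lever's hinge axis, 70 mm in front (-x) of the box's centre, 90 mm above the bench; the hinge axis is the box's y axis
- lever_tip (a point): centre of the red crossbar at the lever's end (16 mm round, 56 mm long along the box's y), 90 mm from the hinge axis; the lever arm is 16 mm wide (y) and 14 mm thick. Hinge bearings: black hub of 12 mm radius, steel ears to 25 mm either side of the middle, reaching 8 mm in front of the axis and 15 mm above and below it
- reset_lever (a joint): lever angle: 0 = up and home, leaning 0.2 rad back over the box past the vertical (its own weight, 0.12 kg, keeps it there); grows as it falls forward towards the box's -x; 2.0 rad = dropped against its stop, pointing 0.23 rad below horizontal. At angle q it stands q - 0.2 rad forward of the vertical; raised to below 0.15 rad it goes home by itself
- stick: loose orange square stick with a black band round its middle, 18 x 18 x 180 mm, about 70 g; origin at its centre, z along its length. It starts upright in the stand, 50 mm of it inside, its top 190 mm above the bench, its sides along the stand's. Held lightly (20 N) by one end and pressed down aslant on the mat, it swivels between the finger pads until it lies flat
- stand: fixed wooden tool stand, 75 x 150 x 60 mm (x, y, z), origin at the centre of its underside; the stick's loose square hole (24 mm wide, 50 mm deep) is in its middle; two gouge handles stand 52 mm either side of it along the stand's y, 22 mm thick, up to 105 mm above the bench
- mat: fixed flat green mat, 250 x 150 x 4 mm, origin at the centre of its underside; its long side is x. The stick is on it when it lies flat with its centre within 85 mm of the mat's centre
- gouge_a: loose carving gouge with dark handle, about 200 mm long, lying; leave alone
- gouge_b: loose carving gouge with light handle, about 200 mm long, lying; leave alone
- mallet: loose yellow and brown club mallet, 200 x 36 x 36 mm, lying; leave alone
- jar: loose clear jar, 76 mm wide, 100 mm tall; leave alone
- glue: loose white glue bottle, 54 mm wide, 150 mm tall; leave alone
- rosette: loose carved wooden rosette, 100 mm wide, 20 mm high; leave alone
Mind the look-alikes: they are no part of the job. What is shaped like the stick but pink or turquoise is not meant.

How it is judged:
By the outcome, as a careful person would: the job done as asked, in the order asked, and still so for the second after the job is handed in, with the robot touching nothing.
It also fails if it takes over 72 s, if anything falls off the work surface, if the arm or the gripper's body presses on something with over 40 N, if the wrist force passes 120 N, or if a joint passes its speed limit or range.

## Working session

There is one attempt and no reset: what is moved stays moved. The work goes in short steps, Python scripts to look and compute and a tool call to move; the robot and the scene stay as the last step left them, time stands still between calls to the robot, and variables do not carry over. Pictures are saved under pics/ and viewed, at most 10 in all, crops included, and the job is handed in when it is done.

Besides the shell and the picture viewer there is one more tool, called after "Request:" as name(argument=value, ...) on one line, values as JSON. play_rows: Moves the arm, as the interface text tells. Its arguments: {"type":"object","properties":{"motion":{"type":"string"},"fingers":{"type":"number"},"grip_force":{"type":"number"}},"required":["motion"]}

```bash
mkdir -p pics; ls; python3 - <<'E'
from cell import bot, optics
import cv2,numpy as np,pickle
o=bot.get_obs();print({k:np.round(v,3) for k,v in o.items()})
ims=[]
for n in["scene","top","wrist"]:
    r=optics.get_image(n);pickle.dump(r,open(f'pics/{n}0.pkl','wb'))
    cv2.imwrite(f'pics/{n}0.png',cv2.cvtColor(r['image'],cv2.COLOR_RGB2BGR))
    print(n,r['vertical_fov'],r['cx'],r['cy'],np.round(r['pose'],3).tolist(),[k for k in r])
E
```

```text
pics
{'time': np.float64(0.0), 'q': array([-1.38 ,  0.435,  0.025,  1.574, -0.012,  1.134, -0.075]), 'qvel': array([-0.   ,  0.001, -0.   ,  0.   , -0.001, -0.001, -0.   ]), 'joint_torque': array([-0.0000e+00, -6.7047e+01,  1.0250e+00, -3.1621e+01,  1.6000e-02,
        1.2000e-02,  0.0000e+00]), 'tcp_pos': array([180.881, 597.721, 230.519]), 'tool_rot': array([-0.   ,  0.146,  0.989, -0.001]), 'wrist_force': array([-0.333, -0.404,  0.094]), 'wrist_torque': array([-0.033,  0.038,  0.058]), 'finger_force': np.float64(0.0), 'gripper_width': np.float64(1.002)}
scene 57.0172191330942 253.42748135235345 188.39427372456902 [[-0.345, 0.52, -0.781, 1454.043], [0.938, 0.176, -0.298, 308.084], [-0.017, -0.836, -0.549, 752.21], [0.0, 0.0, 0.0, 1.0]] ['image', 'vertical_fov', 'cx', 'cy', 'pose']
top 49.36928401036858 252.19205082959508 188.88986008316638 [[0.021, -0.997, 0.071, 464.63], [-1.0, -0.021, -0.005, -25.715], [0.006, -0.071, -0.997, 1606.314], [0.0, 0.0, 0.0, 1.0]] ['image', 'vertical_fov', 'cx', 'cy', 'pose']
wrist 61.453268097029564 252.51145983725323 197.9279560633689 [[0.29, 0.908, 0.303, 103.072], [0.957, -0.274, -0.093, 621.388], [-0.002, 0.317, -0.948, 373.737], [0.0, 0.0, 0.0, 1.0]] ['image', 'vertical_fov', 'cx', 'cy', 'pose']
```

View pics/scene0.png

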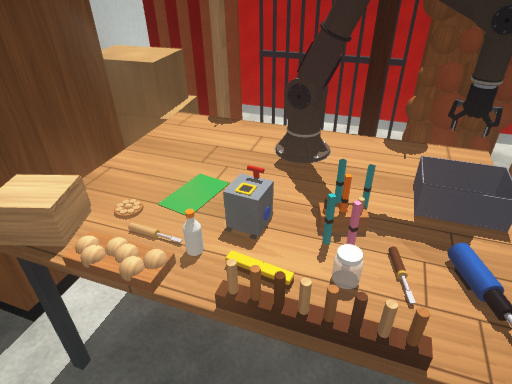

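View pics/top0.png

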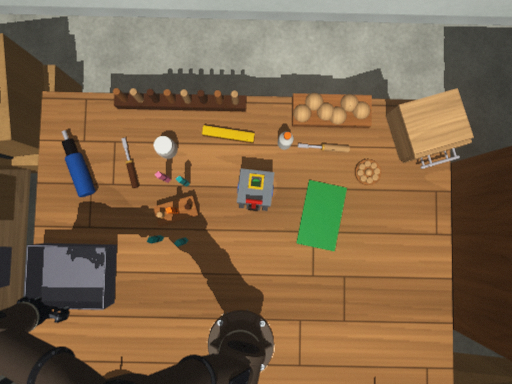

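```bash
cat > h.py <<'E'
import numpy as np,cv2,pickle
from scipy.spatial.transform import Rotation as R
def f(r): return 192/np.tan(np.radians(r['vertical_fov'])/2)
def ray(r,u,v):
    T=r['pose'];d=T[:3,:3]@np.array([(u-r['cx'])/f(r),(v-r['cy'])/f(r),1]);return T[:3,3],d/np.linalg.norm(d)
def onz(r,u,v,z):
    c,d=ray(r,u,v);return c+d*(z-c[2])/d[2]
def tri(*obs):
    A=np.zeros((3,3));b=np.zeros(3)
    for r,u,v in obs:
        c,d=ray(r,u,v);P=np.eye(3)-np.outer(d,d);A+=P;b+=P@c
    return np.linalg.solve(A,b)
def proj(r,p):
    T=r['pose'];q=T[:3,:3].T@(np.asarray(p,float)-T[:3,3]);return q[:2]/q[2]*f(r)+[r['cx'],r['cy']]
def hsv(r): return cv2.cvtColor(r['image'],cv2.COLOR_RGB2HSV)
def blobs(r,lo,hi,amin=8):
    m=cv2.inRange(hsv(r),np.array(lo),np.array(hi));cs=cv2.findContours(m,cv2.RETR_EXTERNAL,cv2.CHAIN_APPROX_NONE)[0]
    return [c for c in sorted(cs,key=cv2.contourArea,reverse=True) if cv2.contourArea(c)>=amin]
def crop(r,x0,y0,w,h,k): 
    return cv2.resize(cv2.cvtColor(r['image'],cv2.COLOR_RGB2BGR)[y0:y0+h,x0:x0+w],None,fx=k,fy=k,interpolation=cv2.INTER_CUBIC)
def load(n): return pickle.load(open(f'pics/{n}.pkl','rb'))
E
python3 - <<'E'
from h import *
t=load('top0');s=load('scene0')
a=crop(t,140,150,80,110,5);b=crop(s,310,150,80,110,5)
cv2.imwrite('pics/c1.png',np.hstack([a,b]))
for nm,r,lo,hi in [('mat',t,(50,120,60),(75,255,255)),('yel',t,(22,150,150),(32,255,255)),('red',t,(0,180,120),(4,255,255)),('turq',t,(82,120,30),(98,255,255)),('pink',t,(150,80,80),(175,255,255)),('orange',t,(8,215,150),(16,255,255)),('mats',s,(50,120,60),(75,255,255)),('yels',s,(22,150,150),(32,255,255)),('turqs',s,(82,120,30),(98,255,255)),('pinks',s,(150,80,80),(175,255,255)),('oranges',s,(8,225,150),(16,255,255))]:
    for c in blobs(r,lo,hi)[:5]:
        q=cv2.minAreaRect(c);print(nm,cv2.contourArea(c),np.round(q[0],1),np.round(q[1],1),round(q[2],1),np.round(onz(r,*q[0],4 if 'mat' in nm else 148),0))
E
```

```text
mat 2392.0 [321.4 215.1] [38.8 64.7] 11.3 [ 484. -300.    4.]
mat 11.5 [255.5 182. ] [6. 5.] 90.0 [606. -45.   4.]
yel 431.5 [227.8 133.3] [51.8  9.4] 8.7 [763.  58. 148.]
yel 182.5 [255.5 181. ] [14. 15.] 90.0 [596. -43. 148.]
red 56.0 [253.2 203.2] [15.1  7.8] 7.1 [518. -37. 148.]
turq 54.0 [154.5 239.1] [ 5.2 15.4] 81.9 [387. 302. 148.]
turq 46.5 [180.6 241.7] [ 5.4 12. ] 71.6 [380. 212. 148.]
turq 39.0 [181.9 181.1] [13.1  5. ] 38.7 [590. 214. 148.]
pink 53.5 [162.1 176.8] [15.2  5.3] 29.1 [604. 284. 148.]
orange 18.5 [287.  135.5] [5. 4.] 90.0 [ 760. -151.  148.]
orange 17.5 [168.7 209.9] [5.1 4.9] 76.0 [489. 257. 148.]
mats 1294.5 [194.2 194.4] [27.9 68.3] 54.2 [ 500. -295.    4.]
yels 514.5 [259.4 265.6] [69. 13.] 22.3 [898. 107. 148.]
yels 135.5 [245.5 188.1] [19.4 10.2] 14.0 [601. -44. 148.]
turqs 231.0 [333.4 202.2] [12.6 34.7] 6.7 [588. 227. 148.]
turqs 108.0 [340.8 170.4] [ 5.9 23.2] 8.1 [397. 220. 148.]
turqs 91.5 [368.9 176. ] [ 5.3 22.7] 11.3 [404. 311. 148.]
turqs 27.0 [364.7 197.8] [ 4.9 12. ] 11.3 [536. 311. 148.]
turqs 24.0 [329.1 228.9] [9.5 6. ] 71.6 [713. 237. 148.]
pinks 169.5 [355.5 214. ] [ 8.2 26.8] 9.5 [625. 294. 148.]
pinks 79.0 [351.4 236.9] [ 7.9 12.8] 9.5 [726. 296. 148.]
```

View pics/c1.png

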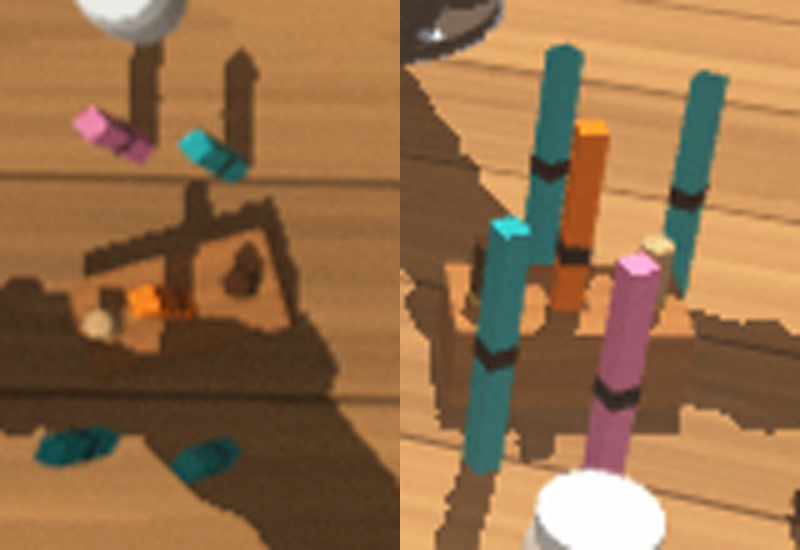

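```bash
cat >> h.py <<'E'
def snap(n,tag):
    from cell import optics
    r=optics.get_image(n);pickle.dump(r,open(f'pics/{tag}.pkl','wb'));return r
def rel(pos,yaw=None,tool=None):
    "rows: shift cm + rotvec deg from present measured pose to TCP pos, tool down with tool-x yaw (deg) or given Rotation"
    from cell import bot
    o=bot.get_obs();w=o['tool_rot'];T=R.from_quat([w[1],w[2],w[3],w[0]])
    if tool is None: tool=R.from_euler('z',yaw,degrees=True)*R.from_euler('x',180,degrees=True)
    print('shift cm',np.round(T.inv().apply(np.asarray(pos)-o['tcp_pos'])/10,2),'rot',np.round((T.inv()*tool).as_rotvec(degrees=True),1),'now',np.round(o['tcp_pos'],1),'x yaw',round(np.degrees(np.arctan2(*T.apply([1,0,0])[[1,0]])),1))
E
python3 - <<'E'
from h import *
t=load('top0');s=load('scene0')
print('stick top',tri((t,168.7,209.9),(s,348.6,175.6)),onz(t,168.7,209.9,190),onz(s,348.6,175.6,190))
print('rim',tri((t,255.5,181),(s,245.5,188.1)),onz(t,255.5,181,148))
for n,u,v in[('pink',158.2,173.8),('tq',179.5,179),('tqL',151,240),('tqR',177,243)]: print(n,onz(t,u,v,185))
m=blobs(t,(50,120,60),(75,255,255))[0];b=cv2.boxPoints(cv2.minAreaRect(m));P=np.array([onz(t,*p,4) for p in b]);print(P.round(0),np.linalg.norm(np.diff(P,axis=0),axis=1))
rel((489,250,330),108)
E
```

```text
stick top [487.9356352  251.09107633 185.69170002] [488.10296181 248.76692058 190.        ] [494.57681994 252.92292689 190.        ]
rim [596.88708721 -44.11827019 145.66714276] [596.37797024 -43.31137707 148.        ]
pink [610.52096235 289.88668797 185.        ]
tq [594.27098585 216.63875242 185.        ]
tqL [385.43669151 305.84184982 185.        ]
tqR [377.19869306 217.81632248 185.        ]
[[ 375. -204.    4.]
 [ 619. -250.    4.]
 [ 593. -397.    4.]
 [ 350. -350.    4.]] [248.23740098 149.42294125 248.0726068 ]
shift cm [-39.57 -24.38  -9.9 ] rot [-0.1  0.  55.2] now [180.9 597.9 230.7] x yaw 163.2
```

Request:
play_rows(motion="-10 -6 -7 0 0 14; -20 -12 -9.9 0 0 28; -39.6 -24.4 -9.9 0 0 55; -39.6 -24.4 -9.9 0 0 55; -39.6 -24.4 -9.9 0 0 55; -39.6 -24.4 -9.9 0 0 55; -39.6 -24.4 -9.9 0 0 55; -39.6 -24.4 -9.9 0 0 55; -39.6 -24.4 -9.9 0 0 55; -39.6 -24.4 -9.9 0 0 55; -39.6 -24.4 -9.9 0 0 55; -39.6 -24.4 -9.9 0 0 55", fingers=8.54, grip_force=40)

```text
time: 1.65
tcp_pos: [488.7, 251.0, 330.1]
tool_rot: [-0.0, 0.586, 0.81, -0.0]
wrist_force: [-0.3, -0.3, 0.3]
gripper_width: 1.001
finger_force: 0.0
```

```bash
python3 - <<'E'
from h import *
r=snap('wrist','w1');cv2.imwrite('pics/w1.png',cv2.cvtColor(r['image'],cv2.COLOR_RGB2BGR))
for c in blobs(r,(5,190,60),(16,255,255),60)[:6]:
    q=cv2.minAreaRect(c);print(cv2.contourArea(c),np.round(q[0],1),np.round(q[1],1),round(q[2],1),onz(r,*q[0],190).round(1))
rel((489,250,330),108); print(proj(r,(489,250,190)),proj(r,(489,250,60)))
E
```

```text
297.0 [256. 167.] [18. 18.] 90.0 [486.7 266.9 190. ]
82.0 [255.  151.5] [ 7. 14.] 90.0 [481.5 279.9 190. ]
shift cm [-0.08 -0.01  0.02] rot [-0.  -0.   0.3] now [488.8 250.8 330.2] x yaw 108.3
[252.48260413 185.01830236] [252.53256612 156.96109899]
```

View pics/w1.png

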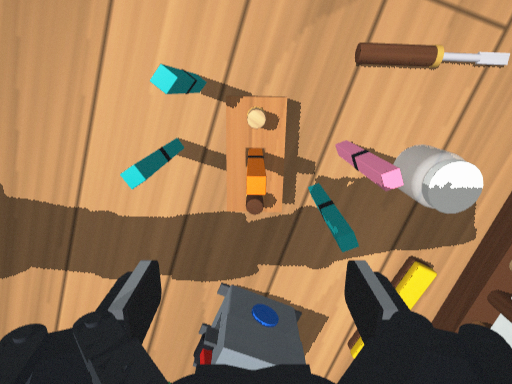

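```bash
python3 - <<'E'
from h import *
r=load('w1');h=hsv(r)
for lo in(200,235):
  for c in blobs(r,(5,170,lo),(20,255,255),60)[:3]:
    q=cv2.minAreaRect(c);print(lo,cv2.boundingRect(c),np.round(q[0],1),np.round(q[1],1),round(q[2],1),onz(r,*q[0],190).round(1))
print(h[150:205:3,257].tolist())
m=cv2.inRange(h,(5,90,90),(20,185,235))[90:215,215:305]
# stand edges: per-row extents
for y in range(100,205,12):
    x=np.where(m[y-90])[0]+215;print(y,x.min(),x.max())
E
```

```text
200 (246, 176, 20, 19) [255.5 185. ] [18. 19.] 90.0 [491.6 250.9 190. ]
235 (246, 176, 20, 19) [255.5 185. ] [18. 19.] 90.0 [491.6 250.9 190. ]
[[13, 225, 170], [14, 227, 170], [113, 33, 31], [13, 215, 172], [13, 213, 174], [13, 221, 172], [14, 237, 168], [13, 227, 172], [13, 214, 169], [18, 215, 254], [18, 215, 254], [18, 214, 254], [18, 218, 254], [18, 215, 254], [18, 214, 254], [12, 181, 93], [12, 134, 59], [11, 141, 116], [10, 141, 116]]
100 215 304
112 215 304
124 215 304
136 215 304
148 215 304
160 215 304
172 215 304
184 215 304
196 215 304
```

```bash
python3 - <<'E'
from h import *
rel((491.6,250.9,170),108.3)
E
```

```text
shift cm [-0.08  0.27 16.02] rot [-0. -0. -0.] now [488.8 250.8 330.2] x yaw 108.3
```

Request:
play_rows(motion="-.08 .27 4 0 0 0; -.08 .27 8 0 0 0; -.08 .27 12 0 0 0; -.08 .27 15 0 0 0; -.08 .27 16 0 0 0; -.08 .27 16 0 0 0; -.08 .27 16 0 0 0", fingers=8.54)

```text
time: 2.58
tcp_pos: [493.0, 250.5, 171.6]
tool_rot: [0.0, 0.587, 0.81, 0.001]
wrist_force: [-0.0, 0.7, 0.7]
gripper_width: 1.005
finger_force: 0.0
```

Request:
play_rows(motion="0 0 0 0 0 0; 0 0 0 0 0 0; 0 0 0 0 0 0; 0 0 0 0 0 0; 0 0 0 0 0 0; 0 0 0 0 0 0; 0 0 0 0 0 0", fingers=0, grip_force=40)

```text
time: 3.45
tcp_pos: [492.4, 250.2, 170.6]
tool_rot: [0.0, 0.587, 0.81, 0.0]
wrist_force: [0.5, -0.2, 5.1]
gripper_width: 0.202
finger_force: 40.4
```

Request:
play_rows(motion="0 0 -4 0 0 0; 0 0 -9 0 0 0; 0 0 -14 0 0 0; 0 0 -19 0 0 0; -6 2.6 -19 0 0 0; -12 5.2 -19 0 0 0; -18 7.8 -19 0 0 0; -25.2 10.8 -19 0 0 0; -25.2 10.8 -19 0 0 0; -25.2 10.8 -19 0 0 0; -25.2 10.8 -19 0 0 0")

```text
time: 4.82
tcp_pos: [672.8, 45.4, 359.7]
tool_rot: [-0.001, 0.586, 0.81, -0.0]
wrist_force: [0.7, -0.3, -0.9]
gripper_width: 0.202
finger_force: 39.7
```

```bash
python3 - <<'E'
from h import *
r=snap('wrist','w2');cv2.imwrite('pics/w2.png',cv2.cvtColor(r['image'],cv2.COLOR_RGB2BGR))
for c in blobs(r,(22,140,130),(34,255,255),60)[:4]:
    q=cv2.minAreaRect(c);P=np.array([onz(r,*p,148) for p in cv2.boxPoints(q)]);e=P[1]-P[0]
    print(cv2.contourArea(c),np.round(q[0],1),np.round(q[1],1),round(q[2],1),P.mean(0).round(1),np.linalg.norm(np.diff(P,axis=0),axis=1).round(1),np.degrees(np.arctan2(e[1],e[0])))
rel((597,-44,360),108)
E
```

```text
3322.0 [333.7 157. ] [ 26.5 139.3] 29.7 [754.6  79.1 148. ] [150.6  28.8 152.7] 81.6222761893259
1743.0 [170.  216.7] [45.7 40.8] 20.9 [599.2 -43.3 148. ] [52.4 51.9 53.3] 83.53499830960774
shift cm [ -6.16 -10.01   0.  ] rot [-0.  -0.1  0.3] now [672.8  45.8 360. ] x yaw 108.3
```

View pics/w2.png

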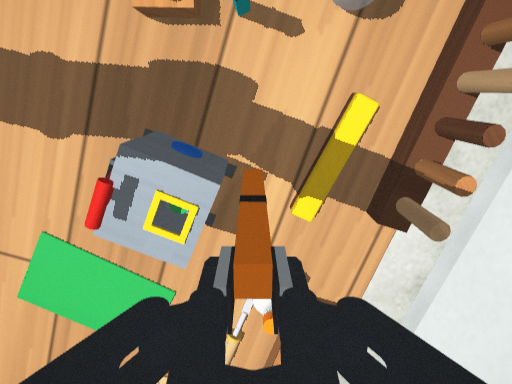

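```bash
python3 - <<'E'
from h import *
r=load('w2')
p=np.array([672.8,45.8,200.]);tx=np.array([-.314,.949,0]);ty=np.array([.949,.314,0])
for a,b in((9,-9),(9,9),(-9,-9),(-9,9)):print(a,b,proj(r,p+a*tx+b*ty))
for c in blobs(r,(5,180,50),(16,255,255),60)[:3]:print(cv2.boundingRect(c),[c[c[:,0,1]==y][:,0,0].tolist() for y in(c[:,0,1].min(),c[:,0,1].min()+2)])
rel((598.5,-43.5,340),83.5)
E
```

```text
9 -9 [243.29087602 168.99133423]
9 9 [262.03423492 168.96088311]
-9 -9 [243.49213072 186.97203197]
-9 9 [261.89757463 186.94373281]
(233, 201, 40, 98) [[242, 249, 247, 246, 244, 243], [240, 265]]
(241, 169, 24, 27) [[244, 258, 257, 256, 255, 254, 253, 252, 251, 250, 249, 248, 247, 246, 245], [243, 262]]
shift cm [-6.16 -9.85  2.  ] rot [-0.  -0.1 24.8] now [672.8  45.8 360. ] x yaw 108.3
```

Request:
play_rows(motion="-3 -5 1 0 0 12; -6.16 -9.85 1.5 0 0 24.8; -6.16 -9.85 2 0 0 24.8; -6.16 -9.85 2 0 0 24.8; -6.16 -9.85 2 0 0 24.8; -6.16 -9.85 4 0 0 24.8; -6.16 -9.85 6 0 0 24.8; -6.16 -9.85 6 0 0 24.8; -6.16 -9.85 6 0 0 24.8; -6.16 -9.85 6 0 0 24.8")

```text
time: 6.12
tcp_pos: [599.5, -44.9, 301.2]
tool_rot: [0.0, 0.747, 0.665, 0.001]
wrist_force: [-0.1, 1.0, -1.2]
gripper_width: 0.199
finger_force: 39.8
```

```bash
python3 - <<'E'
from h import *
rel((598.5,-43.5,258),83.5)
r=snap('wrist','w3');cv2.imwrite('pics/w3.png',crop(r,100,120,300,200,2))
E
```

```text
shift cm [ 0.13 -0.12  4.32] rot [ 0.1 -0.  -0.1] now [599.5 -44.9 301.2] x yaw 83.4
```

View pics/w3.png

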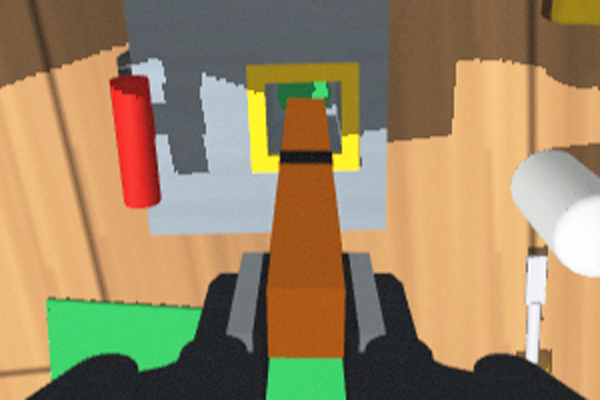

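Request:
play_rows(motion=".1 -.1 1.5 0 0 0; .1 -.1 3 0 0 0; .1 -.1 4 0 0 0; .1 -.1 4.2 0 0 0; .1 -.1 4.4 0 0 0; .1 -.1 4.6 0 0 0; .1 -.1 4.8 0 0 0; .1 -.1 4.8 0 0 0; .1 -.1 4.8 0 0 0")

```text
time: 7.3
tcp_pos: [598.2, -43.9, 252.5]
tool_rot: [0.0, 0.747, 0.665, 0.0]
wrist_force: [-0.2, -1.0, 1.8]
gripper_width: 0.198
finger_force: 40.2
```

Request:
play_rows(motion="0 0 .1 0 0 0; 0 0 .2 0 0 0; 0 0 .3 0 0 0; 0 0 .4 0 0 0; 0 0 .45 0 0 0; 0 0 .45 0 0 0; 0 0 .45 0 0 0")

```text
time: 8.18
tcp_pos: [598.5, -44.0, 248.5]
tool_rot: [0.0, 0.747, 0.665, 0.0]
wrist_force: [-0.5, 0.3, 9.4]
gripper_width: 0.201
finger_force: 41.1
```

```bash
python3 - <<'E'
from h import *
s=snap('scene','s1')
for c in blobs(s,(0,180,90),(4,255,255),10):
    M=cv2.boundingRect(c)
    if M[0]<330 and M[0]>200: print(M)
for c in blobs(load('scene0'),(0,180,90),(4,255,255),10):
    M=cv2.boundingRect(c)
    if M[0]<330 and M[0]>200: print('before',M)
E
```

```text
(325, 61, 16, 53)
(275, 58, 11, 50)
(263, 57, 9, 50)
(276, 3, 11, 48)
(321, 0, 11, 54)
(263, 30, 10, 20)
(290, 0, 6, 28)
(288, 58, 7, 19)
(320, 61, 7, 14)
(256, 49, 4, 56)
(289, 36, 4, 15)
before (238, 0, 22, 105)
before (289, 0, 13, 52)
before (303, 0, 14, 52)
before (276, 0, 11, 51)
before (263, 0, 10, 50)
before (275, 58, 11, 50)
before (263, 57, 9, 50)
before (325, 62, 16, 52)
before (318, 0, 14, 34)
before (288, 58, 11, 24)
before (247, 166, 17, 12)
```

Request:
play_rows(motion="0 0 -3 0 0 0; 0 0 -6 0 0 0; 0 0 -9 0 0 0; 0 0 -11 0 0 0; -5 -2 -12 0 0 10; -10 -4 -12 0 0 20; -15 -6 -12 0 0 30; -20 -8 -12 0 0 40; -26.6 -10.3 -12 0 0 50; -26.6 -10.3 -12 0 0 60; -26.6 -10.3 -12 0 0 70; -26.6 -10.3 -12 0 0 80")

```text
time: 9.72
tcp_pos: [464.6, -296.1, 367.2]
tool_rot: [-0.0, 1.0, 0.026, -0.0]
wrist_force: [0.5, 0.6, -0.7]
gripper_width: 0.198
finger_force: 39.8
```

```bash
python3 - <<'E'
from h import *
m=np.array([.983,-.186,0]);n=np.array([.186,.983,0]);C=np.array([484,-300,0.]);th=np.radians(40)
P=C-19*m+[0,0,160];tz=m*np.sin(th)-np.array([0,0,np.cos(th)])
tool=R.from_euler('z',-10.7,degrees=True)*R.from_euler('x',180,degrees=True)*R.from_euler('y',40,degrees=True)
print(tool.apply([0,0,1]),tz);rel(P+10*tz,tool=tool)
s=load('scene0');t=snap('top','t1')
for c in blobs(t,(0,180,120),(4,255,255),20)[:2]:
    q=cv2.minAreaRect(c);print(np.round(q[0],1),np.round(q[1],1),q[2],onz(t,*q[0],75))
E
```

```text
[ 0.63161133 -0.1193442  -0.76604444] [ 0.63186022 -0.1195585  -0.76604444]
shift cm [ 0.71  0.21 21.48] rot [-4.8 39.9 13.1] now [ 464.6 -296.1  367.2] x yaw 3.0
```

Request:
play_rows(motion="0 0 2 -1.2 10 3.3; 0 0 4 -2.4 20 6.5; .3 .1 8 -3.6 30 9.8; .7 .2 12 -4.8 39.9 13.1; .7 .2 16 -4.8 39.9 13.1; .7 .2 19 -4.8 39.9 13.1; .7 .2 21.5 -4.8 39.9 13.1; .7 .2 21.5 -4.8 39.9 13.1; .7 .2 21.5 -4.8 39.9 13.1; .7 .2 21.5 -4.8 39.9 13.1", grip_force=20)

```text
time: 11.02
tcp_pos: [487.7, -300.1, 199.7]
tool_rot: [0.036, 0.949, -0.049, 0.308]
wrist_force: [0.2, -0.5, -1.4]
gripper_width: 0.199
finger_force: 39.8
```

```bash
python3 - <<'E'
from h import *
m=np.array([.983,-.186,0]);C=np.array([484,-300,0.]);th=np.radians(40)
tz=m*np.sin(th)-np.array([0,0,np.cos(th)])
tool=R.from_euler('z',-10.7,degrees=True)*R.from_euler('x',180,degrees=True)*R.from_euler('y',40,degrees=True)
for b in(50,45,38,31,25,19,14,9,5,2.7): 
    b=np.radians(b);rel(C+m*(90-170*np.cos(b))+[0,0,13+170*np.sin(b)]+10*tz,tool=tool)
E
```

```text
shift cm [-5.11 -0.3   4.21] rot [-0.8  3.9  4.5] now [ 487.7 -300.1  199.7] x yaw -5.0
shift cm [-6.58 -0.42  4.37] rot [-0.8  3.9  4.5] now [ 487.7 -300.1  199.7] x yaw -5.0
shift cm [-8.6  -0.57  4.82] rot [-0.8  3.9  4.5] now [ 487.7 -300.1  199.7] x yaw -5.0
shift cm [-10.55  -0.72   5.51] rot [-0.8  3.9  4.5] now [ 487.7 -300.1  199.7] x yaw -5.0
shift cm [-12.15  -0.84   6.28] rot [-0.8  3.9  4.5] now [ 487.7 -300.1  199.7] x yaw -5.0
shift cm [-13.65  -0.95   7.22] rot [-0.8  3.9  4.5] now [ 487.7 -300.1  199.7] x yaw -5.0
shift cm [-14.83  -1.04   8.12] rot [-0.8  3.9  4.5] now [ 487.7 -300.1  199.7] x yaw -5.0
shift cm [-15.92  -1.11   9.12] rot [-0.8  3.9  4.5] now [ 487.7 -300.1  199.7] x yaw -5.0
shift cm [-16.73  -1.17   9.99] rot [-0.8  3.9  4.5] now [ 487.7 -300.1  199.7] x yaw -5.0
shift cm [-17.17  -1.2   10.51] rot [-0.8  3.9  4.5] now [ 487.7 -300.1  199.7] x yaw -5.0
```

Request:
play_rows(motion="0 0 0 0 0 0; 0 0 0 0 0 0", grip_force=20, fingers=0)

```text
time: 11.28
tcp_pos: [487.8, -301.2, 201.0]
tool_rot: [0.036, 0.949, -0.051, 0.308]
wrist_force: [-0.3, -0.1, -0.5]
gripper_width: 0.197
finger_force: 39.8
```

```bash
python3 - <<'E'
from h import *
from cell import bot
m=np.array([.983,-.186,0]);C=np.array([484,-300,0.]);th=np.radians(40)
tz=m*np.sin(th)-np.array([0,0,np.cos(th)])
tool=R.from_euler('z',-10.7,degrees=True)*R.from_euler('x',180,degrees=True)*R.from_euler('y',40,degrees=True)
b=np.radians(50);rel(C+m*(90-170*np.cos(b))+[0,0,13+170*np.sin(b)]+10*tz,tool=tool)
o=bot.get_obs();print(o['q'].round(2),o['qvel'].round(2),o['finger_force'])
E
```

```text
shift cm [-5.2  -0.41  4.29] rot [-0.7  3.8  4.4] now [ 487.8 -301.2  201. ] x yaw -5.2
[ 0.66  0.18 -0.04  2.25 -1.1   0.29 -0.04] [-0.05 -0.01  0.02 -0.01 -0.   -0.    0.  ] 39.81829047203064
```

```bash
cat >> h.py <<'E'
m=np.array([.983,-.186,0]);C=np.array([484,-300,0.])
def lay(th,pm,pz,d=10):
    t=R.from_euler('z',-10.7,degrees=True)*R.from_euler('x',180,degrees=True)*R.from_euler('y',th,degrees=True)
    rel(C+m*pm+[0,0,pz]+d*t.apply([0,0,1]),tool=t)
E
python3 - <<'E'
from h import *
lay(-30,-35,260);lay(-30,-35,178)
E
```

```text
shift cm [-0.57 -0.16 -6.66] rot [  2.1 -66.1   4.2] now [ 487.8 -301.2  201. ] x yaw -5.2
shift cm [-5.4  -0.47 -0.04] rot [  2.1 -66.1   4.2] now [ 487.8 -301.2  201. ] x yaw -5.2
```

Request:
play_rows(motion="-.3 0 -4 .3 -9 .6; -.5 -.1 -6.6 .6 -18 1.2; -.5 -.1 -6.6 1 -28 1.8; -.5 -.1 -6.6 1.3 -38 2.4; -.5 -.1 -6.6 1.6 -48 3; -.5 -.1 -6.6 1.9 -57 3.6; -.5 -.1 -6.6 2.1 -66 4.2; -3 -.3 -3.3 2.1 -66 4.2; -5.4 -.5 0 2.1 -66 4.2; -5.4 -.5 0 2.1 -66 4.2; -5.4 -.5 0 2.1 -66 4.2")

```text
time: 12.65
tcp_pos: [446.1, -291.6, 171.1]
tool_rot: [-0.023, 0.962, -0.089, -0.256]
wrist_force: [0.2, 0.0, -0.4]
gripper_width: 0.198
finger_force: 39.8
```

```bash
python3 - <<'E'
from h import *
from cell import bot
o=bot.get_obs();print(o['q'].round(2),o['qvel'].round(2),o['finger_force'])
lay(-30,-35,178)
for b in(60,52,44,36,28,21,15,9,5,2.5):
    b=np.radians(b);lay(-30,-120+170*np.cos(b),13+170*np.sin(b))
lay(-30,50,30)
r=snap('wrist','w4');print(blobs(r,(5,180,50),(16,255,255),60)[0].reshape(-1,2)[::12].tolist())
E
```

```text
[ 0.2   0.67  0.34  1.5  -0.04  1.5  -1.22] [ 0.02 -0.02 -0.01 -0.01 -0.   -0.01  0.  ] 39.78036940097809
shift cm [-0.02  0.12  0.22] rot [ 0.1 -0.3  0.1] now [ 446.1 -291.6  171.1] x yaw -10.6
shift cm [0.86 0.11 1.76] rot [ 0.1 -0.3  0.1] now [ 446.1 -291.6  171.1] x yaw -10.6
shift cm [3.23 0.12 1.94] rot [ 0.1 -0.3  0.1] now [ 446.1 -291.6  171.1] x yaw -10.6
shift cm [5.55 0.12 2.44] rot [ 0.1 -0.3  0.1] now [ 446.1 -291.6  171.1] x yaw -10.6
shift cm [7.77 0.12 3.26] rot [ 0.1 -0.3  0.1] now [ 446.1 -291.6  171.1] x yaw -10.6
shift cm [9.86 0.12 4.38] rot [ 0.1 -0.3  0.1] now [ 446.1 -291.6  171.1] x yaw -10.6
shift cm [11.54  0.12  5.6 ] rot [ 0.1 -0.3  0.1] now [ 446.1 -291.6  171.1] x yaw -10.6
shift cm [12.86  0.12  6.79] rot [ 0.1 -0.3  0.1] now [ 446.1 -291.6  171.1] x yaw -10.6
shift cm [14.05  0.12  8.12] rot [ 0.1 -0.3  0.1] now [ 446.1 -291.6  171.1] x yaw -10.6
shift cm [14.76  0.12  9.07] rot [ 0.1 -0.3  0.1] now [ 446.1 -291.6  171.1] x yaw -10.6
shift cm [15.17  0.12  9.69] rot [ 0.1 -0.3  0.1] now [ 446.1 -291.6  171.1] x yaw -10.6
shift cm [14.7   0.12  8.85] rot [ 0.1 -0.3  0.1] now [ 446.1 -291.6  171.1] x yaw -10.6
[[241, 201], [239, 213], [237, 225], [236, 237], [235, 249], [234, 261], [233, 273], [234, 285], [234, 297], [245, 298], [257, 299], [269, 298], [271, 288], [271, 276], [272, 264], [270, 252], [270, 240], [268, 228], [267, 216], [265, 204], [255, 201], [243, 201]]
```

Request:
play_rows(motion=".9 .1 1.8 0 0 0; 2 .1 1.85 0 0 0; 3.2 .1 1.95 0 0 0; 4.4 .1 2.2 0 0 0; 5.5 .1 2.45 0 0 0; 6.6 .1 2.85 0 0 0; 7.8 .1 3.3 0 0 0; 7.8 .1 3.3 0 0 0", grip_force=20)

```text
time: 13.7
tcp_pos: [497.7, -302.6, 101.6]
tool_rot: [-0.024, 0.963, -0.089, -0.255]
wrist_force: [2.1, -1.2, 5.0]
gripper_width: 0.197
finger_force: 42.9
```

```bash
python3 - <<'E'
from h import *
r=snap('wrist','w5');cv2.imwrite('pics/w5.png',cv2.cvtColor(r['image'],cv2.COLOR_RGB2BGR))
for b in(36,28,21,15,9,5,2.5):
    b=np.radians(b);lay(-30,-120+170*np.cos(b),13+170*np.sin(b))
E
```

```text
shift cm [-0.21 -0.   -0.15] rot [ 0.  -0.3  0.1] now [ 497.4 -302.6  101.9] x yaw -10.6
shift cm [ 1.87 -0.    0.97] rot [ 0.  -0.3  0.1] now [ 497.4 -302.6  101.9] x yaw -10.6
shift cm [3.56 0.   2.19] rot [ 0.  -0.3  0.1] now [ 497.4 -302.6  101.9] x yaw -10.6
shift cm [4.87 0.01 3.39] rot [ 0.  -0.3  0.1] now [ 497.4 -302.6  101.9] x yaw -10.6
shift cm [6.06 0.01 4.72] rot [ 0.  -0.3  0.1] now [ 497.4 -302.6  101.9] x yaw -10.6
shift cm [6.77 0.01 5.67] rot [ 0.  -0.3  0.1] now [ 497.4 -302.6  101.9] x yaw -10.6
shift cm [7.17 0.01 6.29] rot [ 0.  -0.3  0.1] now [ 497.4 -302.6  101.9] x yaw -10.6
```

View pics/w5.png

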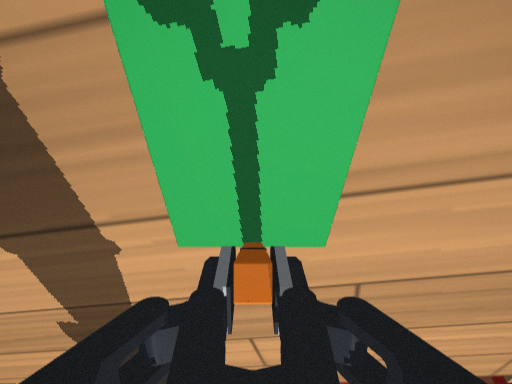

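Request:
play_rows(motion=".9 0 .4 0 0 0; 1.9 0 1 0 0 0; 2.7 0 1.6 0 0 0; 3.6 0 2.2 0 0 0; 4.3 0 2.8 0 0 0; 4.9 0 3.4 0 0 0; 5.5 0 4 0 0 0; 6.1 0 4.7 0 0 0; 6.5 0 5.2 0 0 0; 6.8 0 5.7 0 0 0; 7.1 0 6.2 0 0 0; 7.1 0 6.2 0 0 0")

```text
time: 15.25
tcp_pos: [525.0, -307.4, 11.6]
tool_rot: [-0.025, 0.962, -0.09, -0.257]
wrist_force: [-0.5, -0.8, 1.4]
gripper_width: 0.2
finger_force: 43.6
```

Request:
play_rows(motion="0 0 0 0 0 0; 0 0 0 0 0 0; 0 0 0 0 0 0; 0 0 -3 0 0 0; 0 0 -8 0 0 0; 0 0 -13 0 5 0; 0 0 -18 0 15 0; -2 0 -22 0 25 0; -4 0 -25 0 30 0; -4 0 -25 0 30 0; -4 0 -25 0 30 0", fingers=5)

```text
time: 16.62
tcp_pos: [613.4, -324.1, 248.6]
tool_rot: [-0.001, 0.996, -0.093, 0.001]
wrist_force: [0.5, -0.1, -0.8]
gripper_width: 0.583
finger_force: 0.0
```

```bash
python3 - <<'E'
from h import *
t=snap('top','t2')
for c in blobs(t,(5,190,80),(17,255,255),30)[:4]:
    q=cv2.minAreaRect(c);P=np.array([onz(t,*p,22) for p in cv2.boxPoints(q)]);print('top',np.round(q[0],1),np.round(q[1],1),P.mean(0).round(1))
r=snap('wrist','w6');cv2.imwrite('pics/w6.png',cv2.cvtColor(r['image'],cv2.COLOR_RGB2BGR))
for c in blobs(r,(5,190,80),(17,255,255),100)[:4]:
    q=cv2.minAreaRect(c);P=np.array([onz(r,*p,22) for p in cv2.boxPoints(q)]);e=P[1]-P[0];print(np.round(q[0],1),np.round(q[1],1),P.round(0).tolist(),np.degrees(np.arctan2(e[1],e[0])).round(1))
for c in blobs(t,(0,180,110),(4,255,255),20)[:3]:
    q=cv2.minAreaRect(c);print('red',np.round(q[0],1),np.round(q[1],1),q[2],onz(t,*q[0],75))
lay(0,0,200)
E
```

```text
top [322.5 211.8] [ 5.  21.4] [ 496.1 -301.1   22. ]
[253. 321.] [12. 42.] [[363.0, -269.0, 22.0], [432.0, -282.0, 22.0], [429.0, -298.0, 22.0], [360.0, -285.0, 22.0]] -11.0
red [248.8 221.2] [ 8.2 22.9] 10.30484676361084 [454.86361164 -22.65395863  75.        ]
shift cm [-13.17   0.05   5.71] rot [-0.1  0.   0.1] now [ 613.5 -323.8  247. ] x yaw -10.6
```

View pics/w6.png

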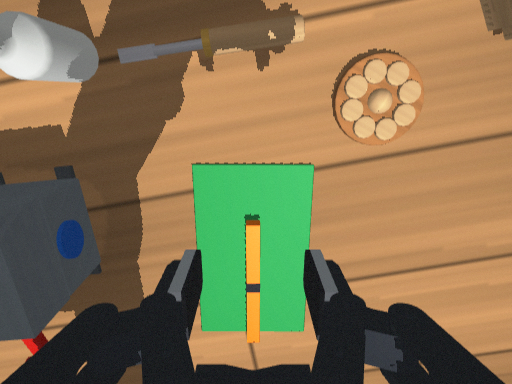

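```bash
python3 - <<'E'
from h import *
r=load('w6');mm=R.from_euler('z',-11,degrees=True).apply([1,0,0])
ends=[onz(r,252.7,y,22) for y in(220.5,342.5)];print('ends',np.round(ends,1),'band',[onz(r,253,y,22).round(1) for y in(284,288,293)],hsv(r)[214:226,253].tolist())
c=np.array([449,-285,0]);
c=(onz(r,253,288.3,22));print('mat offset',np.linalg.norm((c-C)[:2]))
rel(c-25*mm+[0,0,60-c[2]],-11);rel(c-25*mm+[0,0,6-c[2]],-11)
E
```

```text
ends [[ 543.9 -310.8   22. ]
 [ 360.7 -276.4   22. ]] band [array([ 454.8, -294.4,   22. ]), array([ 448.7, -293.3,   22. ]), array([ 441.1, -291.9,   22. ])] [[69, 167, 197], [69, 175, 146], [70, 189, 89], [69, 166, 92], [70, 180, 88], [59, 130, 90], [18, 194, 109], [13, 227, 136], [13, 227, 136], [13, 230, 135], [13, 227, 135], [14, 212, 230]]
mat offset 36.35061023517207
shift cm [-19.29   0.06  18.72] rot [-0.1  0.   0.4] now [ 613.5 -323.8  247. ] x yaw -10.6
shift cm [-19.29   0.07  24.12] rot [-0.1  0.   0.4] now [ 613.5 -323.8  247. ] x yaw -10.6
```

Request:
play_rows(motion="-6 0 3 0 0 0; -12 0 8 0 0 0; -18 .1 14 0 0 0; -19.3 .1 19 0 0 0; -19.3 .1 22 0 0 0; -19.3 .1 23.9 0 0 0; -19.3 .1 23.9 0 0 0; -19.3 .1 23.9 0 0 0; -19.3 .1 23.9 0 0 0", fingers=5)

```text
time: 17.85
tcp_pos: [425.3, -289.9, 10.2]
tool_rot: [-0.0, 0.996, -0.093, 0.002]
wrist_force: [0.3, -0.3, -0.4]
gripper_width: 0.587
finger_force: 0.0
```

Request:
play_rows(motion="0 0 0 0 0 0; 0 0 0 0 0 0; 0 0 0 0 0 0; 0 0 0 0 0 0; 0 0 0 0 0 0", fingers=0, grip_force=60)

```text
time: 18.48
tcp_pos: [424.8, -289.7, 10.1]
tool_rot: [-0.0, 0.996, -0.093, 0.002]
wrist_force: [-1.2, 1.6, 7.2]
gripper_width: 0.194
finger_force: 59.0
```

```bash
cat >> h.py <<'E'
B0=np.array([579.3,-41,0]);RB=R.from_euler('z',-6.5,degrees=True)
def box(x,y,z): rel(B0+RB.apply([x,y,0])+[0,0,z],83.5)
def lev(phi,r=60,y=-90,gap=0,d=-5):
    u=np.array([-np.sin(phi),np.cos(phi)]);n=np.array([-np.cos(phi),-np.sin(phi)])
    p=np.array([-70,90])+r*u+n*(7+gap+9*(abs(np.cos(phi))+abs(np.sin(phi))));print(round(phi,2),p.round(1),end=' ');box(p[0],y,p[1]+d)
E
python3 - <<'E'
from h import *
box(-124,-190,110);box(-124,-190,44);box(-124,-90,44)
E
```

```text
shift cm [-0.37 -7.46 -9.98] rot [  0.1  -0.2 -94.1] now [ 424.8 -289.7   10.1] x yaw -10.6
shift cm [-0.39 -7.46 -3.38] rot [  0.1  -0.2 -94.1] now [ 424.8 -289.7   10.1] x yaw -10.6
shift cm [ -1.11 -17.43  -3.37] rot [  0.1  -0.2 -94.1] now [ 424.8 -289.7   10.1] x yaw -10.6
```

Request:
play_rows(motion="0 0 -3 0 0 0; 0 0 -7 0 0 -6; 0 -1 -10 0 0 -16; 0 -2 -10 0 0 -26; -.1 -3 -10 0 0 -36; -.2 -4 -10 0 0 -46; -.3 -5 -10 0 0 -56; -.4 -6 -10 0 0 -66; -.4 -7 -10 0 0 -76; -.4 -7.5 -10 0 -.1 -86; -.4 -7.5 -10 .1 -.2 -94; -.4 -7.5 -10 .1 -.2 -94")

```text
time: 19.98
tcp_pos: [433.9, -215.3, 109.5]
tool_rot: [-0.0, 0.747, 0.664, -0.0]
wrist_force: [0.3, -0.4, -1.1]
gripper_width: 0.191
finger_force: 59.0
```

```bash
python3 - <<'E'
from h import *
r=snap('wrist','w7');cv2.imwrite('pics/w7.png',cv2.cvtColor(r['image'],cv2.COLOR_RGB2BGR))
for c in blobs(r,(5,190,80),(17,255,255),80)[:3]: print(cv2.boundingRect(c))
for c in blobs(r,(0,180,80),(4,255,255),60)[:3]: print('red',cv2.boundingRect(c),cv2.minAreaRect(c))
for x in(-158,-70): print([proj(r,B0+RB.apply([x,y,0])+[0,0,69.5 if x<-100 else 90]).round(0) for y in(-28,0,28)])
box(-124,-190,44);box(-124,-90,44)
E
```

```text
(226, 0, 50, 211)
(233, 240, 39, 130)
[array([178., -94.]), array([ 173., -174.]), array([ 168., -265.])]
[array([ 388., -123.]), array([ 397., -218.]), array([ 409., -329.])]
shift cm [-0.03  0.08  6.55] rot [-0.  -0.  -0.4] now [ 433.9 -215.4  109.5] x yaw 83.1
shift cm [9.97 0.02 6.55] rot [-0.  -0.  -0.4] now [ 433.9 -215.4  109.5] x yaw 83.1
```

View pics/w7.png

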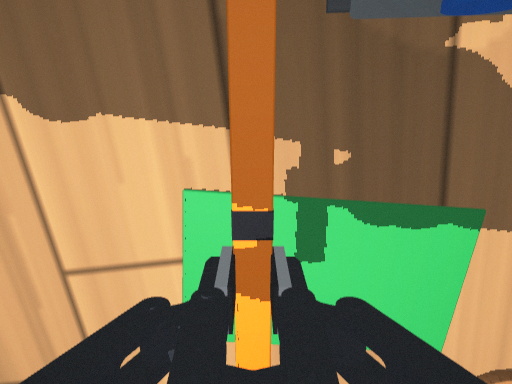

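Request:
play_rows(motion="0 .1 3 0 0 0; 0 .1 6 0 0 0; 0 .1 7 0 0 0; 0 .1 7 0 0 0; 3 .1 7 0 0 0; 6 .1 7 0 0 0; 9 0 7 0 0 0; 10 0 7 0 0 -.3; 10 0 7 0 0 -.3; 10 0 7 0 0 -.3")

```text
time: 21.28
tcp_pos: [445.7, -117.2, 39.8]
tool_rot: [-0.0, 0.746, 0.666, -0.0]
wrist_force: [-0.9, 0.3, -0.8]
gripper_width: 0.186
finger_force: 59.0
```

```bash
python3 - <<'E'
from h import *
for p in(1.8,1.6,1.4,1.2,1.0,.8,.6,.4,.25,.1,0,-.1,-.15): lev(p,d=-3)
t=snap('top','t3')
for c in blobs(t,(0,180,90),(4,255,255),15)[:3]:
    q=cv2.minAreaRect(c);print('red',np.round(q[0],1),np.round(q[1],1),q[2],onz(t,*q[0],75))
print(proj(t,B0+RB.apply([-158,0,0])+[0,0,75]))
E
```

```text
1.8 [-124.4   59. ] shift cm [ 0.08 -0.02 -1.63] rot [-0.  0.  0.] now [ 445.7 -117.2   39.8] x yaw 83.5
1.6 [-129.5   72. ] shift cm [ 0.08 -0.54 -2.92] rot [-0.  0.  0.] now [ 445.7 -117.2   39.8] x yaw 83.5
1.4 [-132.1   83.1] shift cm [ 0.08 -0.79 -4.03] rot [-0.  0.  0.] now [ 445.7 -117.2   39.8] x yaw 83.5
1.2 [-132.7   94.4] shift cm [ 0.08 -0.85 -5.16] rot [-0.  0.  0.] now [ 445.7 -117.2   39.8] x yaw 83.5
1.0 [-131.   106.1] shift cm [ 0.08 -0.69 -6.33] rot [-0.  0.  0.] now [ 445.7 -117.2   39.8] x yaw 83.5
0.8 [-126.8  117.7] shift cm [ 0.08 -0.27 -7.49] rot [-0.  0.  0.] now [ 445.7 -117.2   39.8] x yaw 83.5
0.6 [-120.   128.5] shift cm [ 0.08  0.41 -8.57] rot [-0.  0.  0.] now [ 445.7 -117.2   39.8] x yaw 83.5
0.4 [-110.7  137.9] shift cm [ 0.08  1.34 -9.52] rot [-0.  0.  0.] now [ 445.7 -117.2   39.8] x yaw 83.5
0.25 [-102.2  143.7] shift cm [  0.08   2.19 -10.09] rot [-0.  0.  0.] now [ 445.7 -117.2   39.8] x yaw 83.5
0.1 [-92.8 148. ] shift cm [  0.07   3.14 -10.53] rot [-0.  0.  0.] now [ 445.7 -117.2   39.8] x yaw 83.5
0 [-86. 150.] shift cm [  0.07   3.81 -10.73] rot [-0.  0.  0.] now [ 445.7 -117.2   39.8] x yaw 83.5
-0.1 [-80.8 151.4] shift cm [  0.07   4.33 -10.86] rot [-0.  0.  0.] now [ 445.7 -117.2   39.8] x yaw 83.5
-0.15 [-78.1 151.9] shift cm [  0.07   4.6  -10.92] rot [-0.  0.  0.] now [ 445.7 -117.2   39.8] x yaw 83.5
red [250.  221.5] [23. 14.] 90.0 [453.98144706 -27.14734698  75.        ]
[248.70859967 230.17820518]
```

Request:
play_rows(motion=".1 0 -1.6 0 0 0; .1 -.5 -2.9 0 0 0; .1 -.8 -4 0 0 0; .1 -.85 -5.2 0 0 0; .1 -.7 -6.3 0 0 0; .1 -.3 -7.5 0 0 0; .1 .4 -8.6 0 0 0; .1 1.3 -9.5 0 0 0; .1 1.3 -9.5 0 0 0; .1 1.3 -9.5 0 0 0")

```text
time: 22.58
tcp_pos: [458.4, -116.3, 134.1]
tool_rot: [-0.001, 0.745, 0.667, -0.0]
wrist_force: [-0.0, -0.1, -0.9]
gripper_width: 0.191
finger_force: 59.1
```

```bash
python3 - <<'E'
from h import *
for p in(.4,.25,.1,0,-.1,-.15): lev(p,d=-3)
s=snap('scene','s2');a=crop(s,190,120,130,130,4)
w=snap('wrist','w8');b=crop(w,150,0,200,375,1.387)[:520]
cv2.imwrite('pics/c2.png',np.hstack([a,b[:,:277]]) if b.shape[0]==520 else a)
E
```

```text
0.4 [-110.7  137.9] shift cm [-0.15  0.09 -0.09] rot [-0.1 -0.   0.1] now [ 458.4 -116.3  134.1] x yaw 83.6
0.25 [-102.2  143.7] shift cm [-0.15  0.94 -0.66] rot [-0.1 -0.   0.1] now [ 458.4 -116.3  134.1] x yaw 83.6
0.1 [-92.8 148. ] shift cm [-0.15  1.88 -1.1 ] rot [-0.1 -0.   0.1] now [ 458.4 -116.3  134.1] x yaw 83.6
0 [-86. 150.] shift cm [-0.15  2.56 -1.3 ] rot [-0.1 -0.   0.1] now [ 458.4 -116.3  134.1] x yaw 83.6
-0.1 [-80.8 151.4] shift cm [-0.16  3.08 -1.43] rot [-0.1 -0.   0.1] now [ 458.4 -116.3  134.1] x yaw 83.6
-0.15 [-78.1 151.9] shift cm [-0.16  3.35 -1.49] rot [-0.1 -0.   0.1] now [ 458.4 -116.3  134.1] x yaw 83.6
```

View pics/c2.png

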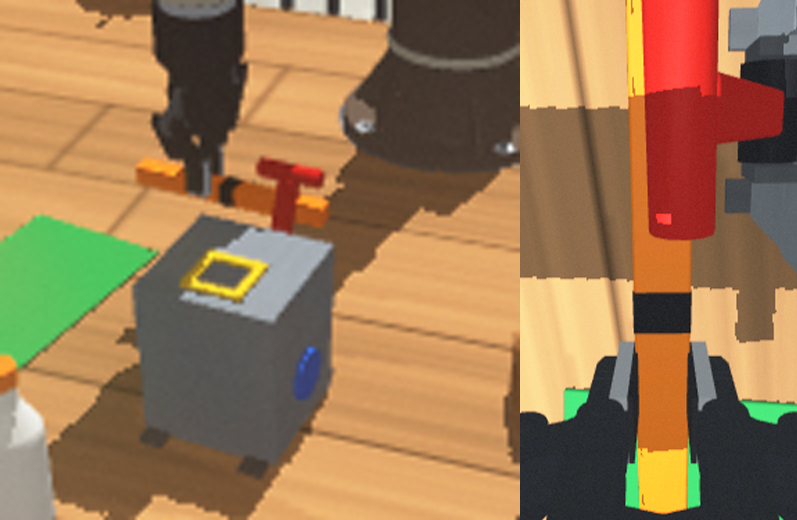

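Request:
play_rows(motion="-.1 .6 -.45 0 0 0; -.1 1.2 -.8 0 0 0; -.1 1.9 -1.1 0 0 0; -.1 2.5 -1.3 0 0 0; -.1 3 -1.45 0 0 0; -.1 3.4 -1.5 0 0 0; -.1 3.4 -1.5 0 0 0; -.1 3.4 -1.5 0 0 0; -.1 3.4 -1.5 0 0 0")

```text
time: 23.8
tcp_pos: [492.1, -121.1, 149.4]
tool_rot: [-0.001, 0.745, 0.667, -0.0]
wrist_force: [-0.6, -0.1, -0.9]
gripper_width: 0.194
finger_force: 59.1
```

```bash
python3 - <<'E'
from h import *
def red(r,n):
    for c in blobs(r,(0,180,80),(4,255,255),15):
        b=cv2.boundingRect(c)
        if 220<b[0]<290 and 120<b[1]<240: print(n,b)
red(snap('scene','s3'),'scene');red(load('scene0'),'scene0');red(load('s2'),'s2')
red(snap('top','t4'),'top');red(load('top0'),'top0')
E
```

```text
scene (247, 166, 17, 12)
scene0 (247, 166, 17, 12)
s2 (255, 160, 16, 18)
top (246, 199, 16, 7)
top0 (246, 199, 16, 10)
```

Request:
play_rows(motion="0 -2 0 0 0 0; 0 -5 0 0 0 0; 0 -8 0 0 0 0; -4 -9 0 0 0 0; -9 -9 0 0 0 0; -14 -9 0 0 0 8; -17 -7 0 0 0 18; -17 -5 0 0 0 28; -17 -5 0 0 0 38; -17 -5 0 0 0 48; -17 -5 0 0 0 58; -17 -5 0 0 0 68")

```text
time: 25.4
tcp_pos: [423.8, -284.5, 149.4]
tool_rot: [-0.0, 0.991, 0.133, -0.0]
wrist_force: [-0.5, -0.4, -1.3]
gripper_width: 0.194
finger_force: 59.1
```

```bash
python3 - <<'E'
from h import *
rel((459.4,-295.3,60),-10.7);rel((459.4,-295.3,10.5),-10.7)
E
```

```text
shift cm [3.15 1.99 8.94] rot [-0.  0. 26.] now [ 423.8 -284.5  149.4] x yaw 15.3
shift cm [ 3.16  1.99 13.89] rot [-0.  0. 26.] now [ 423.8 -284.5  149.4] x yaw 15.3
```

Request:
play_rows(motion="1 .6 3 0 0 9; 2 1.2 6 0 0 18; 3.15 2 9 0 0 26; 3.15 2 11.5 0 0 26; 3.15 2 13 0 0 26; 3.15 2 13.6 0 0 26; 3.15 2 13.8 0 0 26; 3.15 2 13.8 0 0 26; 3.15 2 13.8 0 0 26")

```text
time: 26.52
tcp_pos: [459.8, -295.5, 12.0]
tool_rot: [0.0, 0.996, -0.09, 0.0]
wrist_force: [0.5, -0.3, -0.8]
gripper_width: 0.194
finger_force: 59.1
```

Within about 2 mm of the mat; release and withdraw.

Request:
play_rows(motion="0 0 .1 0 0 0; 0 0 .1 0 0 0; 0 0 .1 0 0 0; 0 0 .1 0 0 0; 0 0 -3 0 0 0; 0 0 -8 0 0 0; 0 0 -14 0 0 0; 0 0 -20 0 0 0; 6 0 -24 0 0 0; 12 0 -24 0 0 0; 12 0 -24 0 0 0; 12 0 -24 0 0 0", fingers=5)

```text
time: 28.02
tcp_pos: [577.2, -316.9, 250.4]
tool_rot: [-0.0, 0.996, -0.09, -0.001]
wrist_force: [0.1, 0.1, 0.1]
gripper_width: 0.586
finger_force: 0.0
```

```bash
python3 - <<'E'
from h import *
from cell import bot
r=snap('wrist','w9')
for c in blobs(r,(5,190,60),(19,255,255),100)[:4]:
    P=np.array([onz(r,*p,22) for p in cv2.boxPoints(cv2.minAreaRect(c))]);print(P.round(0)[:,:2].tolist())
for n,k in(('scene','s4'),('top','t5')):
    q=snap(n,k)
    for c in blobs(q,(0,180,80),(4,255,255),15):
        b=cv2.boundingRect(c)
        if 220<b[0]<290 and 120<b[1]<240: print(n,b)
a=load('top0')['image'].astype(int);d=np.abs(load('t5')['image'].astype(int)-a).max(2)>60
x=cv2.findContours(d.astype(np.uint8),0,2)[0];print([cv2.boundingRect(c) for c in x if cv2.contourArea(c)>12])
E
```

```text
[[578.0, -308.0], [575.0, -324.0], [490.0, -309.0], [493.0, -292.0]]
[[478.0, -291.0], [475.0, -307.0], [396.0, -293.0], [399.0, -275.0]]
scene (247, 166, 17, 12)
top (246, 199, 16, 9)
[(106, 380, 28, 4), (214, 367, 11, 17), (134, 354, 84, 30), (26, 333, 77, 51), (260, 321, 5, 6), (252, 321, 9, 14), (0, 297, 70, 51), (65, 246, 39, 23), (72, 202, 168, 106), (171, 200, 9, 10), (177, 187, 6, 7), (258, 148, 145, 236), (240, 127, 104, 162), (311, 106, 35, 19)]
```

```bash
python3 -c "
from cell import bot
print(bot.hand_in())"
```

```text
the job is handed in; nothing more can be done
None
```

The job is done and handed in at about 28 s of the 72 s allowed: pushing the button with the stick (about 9 N at its stop) tripped the lever, the stick lifted it back up to stay, and the stick now lies flat on the mat near its centre, with no other tool handled.

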